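# Present a weighed pill to the mortar

## Robot

A 6-joint arm with a two-finger parallel gripper is mounted at the origin on the work surface. World frame = base frame: x ahead of the robot, y to its left, z up, the work surface at z = 0. Lengths are in mm, angles in rad, forces in N, time in s.
With the tool pointing down it reaches from about 400 to 825 mm from the base axis. Payload 7 kg.
Tool frame: the origin (TCP) lies at the very end of the fingers, on their centre line; the grasp point (between the pads) lies 19 mm behind it; z points along the fingers, y is the direction in which the jaws open and shut (so a half turn about z gives the same grasp; the last joint's range is limited). The gripper opens to 88 mm and grips with 3 to 60 N. Pads are 19 mm wide; open, the fingers measure 130 mm over their backs; the gripper's body (78 mm by 193 mm) begins 47 mm behind the grasp point.
Start: joints at [-0.837, 0.359, 0.012, 0, -1.224, -0.288], TCP at [291.018, -609.019, 226.561] pointing down, gripper open.
Joint ranges: [-3.07, 3.07], [-1.43, 2.12], [-1.02, 1.25], [-3.03, 1.67], [-3.05, -0], [-3.03, 3.03]. Speed limits (rad/s): [2.39, 2.39, 3.01, 3.14, 3.14, 3.14].

## Interface

Orientations are given as a unit quaternion [x, y, z, w].
In Python, from plant import bot gives the robot as it stands. Calls block until the motion is done:
- bot.move_ptp(position, orientation): joint-space move of the TCP to a pose.
- bot.line_to(position, velocity=150, ori=None): straight line of the TCP; ori=None keeps the orientation; velocity is the mean speed in mm/s.
- bot.move_joints(angles): joint-space move.
- bot.move_gripper(opening, force=None): finger opening in mm; force is the grip in N (None keeps the last); returns when the fingers have stopped.
- bot.pause(seconds).
- bot.solve_ik(position, orientation): joint angles nearest the present ones, or None.
- bot.read_state(): the state.
- bot.camera(name): name is "side" or "top" or "wrist"; returns the picture (384x512x3 uint8, red, green, blue); there is no depth.
- bot.get_calibration(name): a dict with "fx", "fy", "cx", "cy" (pixels), "distortion" ([k1, k2, p1, p2, k3] as OpenCV has them; the pictures are not rectified), "view" (4x4, takes a point from world to camera coordinates); the wrist camera has in their place "T_tool_cam" (4x4, takes a point from camera to tool coordinates, whose origin is the TCP and whose axes are the flange's). Camera axes: x right, y up, looking along -z (the intrinsics and any distortion apply to the point x, -y, -z); pixel columns grow to the right and rows downward; lengths in mm; the calibration is good to about 2 mm. A picture is of the moment at which its call begins: read the wrist's pose just before it. get_calibration takes no time and is no camera call.
A pose or a line that the arm cannot do raises bot.Unreachable and nothing moves.
- bot.close_job(): hands the job in, once; it reports no verdict.
The state is a dict: "t": time; "joint_pos": joint angles; "qvel": joint speeds; "tau": joint torques, N m; "tcp_pos": TCP position; "eef_rot": TCP orientation; "contact_force": force on the tool from outside, world axes, zero at the start; "moment": the same for the moment, N m; "width": finger opening in mm.
Only numpy, scipy, OpenCV 4.12 (cv2) and the standard library are available. Lean on these libraries where they do the work, as an engineer would, in place of code of your own. Each camera call takes 0.05 s, during which the arm holds its last target. There are 200 camera calls.

## Task

Take the steel spatula lying across the mortar's mouth and hang it by its eye on the rack's empty middle peg. Then lift the steel dish off the balance by its black handle and, keeping it level so that the round pill stays in the middle, turn it a quarter turn so that its pouring lip, which now points away from you, faces the mortar, and finish holding it level and still with the lip a few centimetres above the middle of the mortar's mouth, ready to tip but not tipped. Do not put the dish down or let go of it, and leave everything else where it stands.

Things in the scene. Friction and masses are not known exactly. Their poses are not given: they have to be found in the camera images.
- spatula: loose flat stainless-steel spatula, 178 mm long, 90 g, lying flat across the mortar's mouth, eye end pointing away from the robot to within 0.5 rad. Origin under its middle (its balance point); x from blade to eye, y across, z up out of the upper face. Handle 14 mm wide, 4 mm thick, from x = -24 to +60 mm; blade 24 mm wide from -24 to -90 mm; ring of 32 mm outer diameter at the other end
- spatula_eye (a point): centre of the 18 mm hole (eye) in the spatula's ring, 73 mm from its origin along x, at mid thickness
- spatula_grip (a point): point on the 14 mm wide spatula handle, 12 mm from its origin along x, at mid thickness: a good place to pinch its two long edges from above; the fingertips reach down into the open mortar, so open the fingers only to about 45 mm to fit inside its mouth
- rack: fixed open wooden tool rack at the back, 292 mm wide, 270 mm high: two posts, two cross rails with their fronts at x = 0 (centre 245 mm high) and x = +2 mm (115 mm high), three 7 mm steel pegs in the upper rail, 85 mm apart, the outer two with tools hung flat on the rails. Origin on the table below the middle peg's root; x points away from the robot, y left, z up
- peg_root (a point): root of the empty middle peg at the face of the upper rail, 245 mm above the table. The peg is 40 mm long, sticks out towards the robot (-x of the rack) and rises 30 degrees above level; a tool hung on it may slide down to the rail or stay where it hangs on the peg
- peg_mid (a point): middle of that peg's axis, 20 mm out from the root along the peg
- peg_tip (a point): free end of that peg's axis, 40 mm out from the root along the peg (the round end stands 3.5 mm further)
- mortar: heavy white porcelain mortar (1.6 kg, not fixed), 120 mm across and 75 mm high, stands either left or right of the balance, cavity about 60 mm deep. Origin at the centre of its underside, z up
- mortar_rim (a point): centre of the mortar's round mouth at the height of its rim, 75 mm above the table; the mouth is 104 mm wide inside
- balance: fixed white electronic balance, 220 x 190 mm, housing 52 mm high under the pan and sloping down to the display at its front. Origin on the table below the centre of the pan; x points away from the robot (the display is at -x), y left, z up. The flat round steel pan is 120 mm across, its top 65 mm above the table
- dish: loose round stainless-steel dished plate on the balance's pan, 116 mm across, 19 mm high at the rim, 140 g with its handle. Origin at the centre of its flat 60 mm foot, z up, x from handle to pouring lip; at the start x lies along the balance's x to within 0.08 rad. Balance point some 8 mm from the centre on the handle's side
- dish_centre (a point): middle of the dish's inner floor, 4 mm above its foot. The inside is a shallow bowl of 120 mm radius with a small flat middle
- dish_lip (a point): outer end of the pouring lip, 68 mm from the dish's axis along its x, 19 mm above its foot
- dish_grip (a point): middle of the black handle bar, 100 mm from the dish's axis along its -x, 31 mm above its foot. The bar is 14 mm wide, 14 mm high, and runs along x from -74 to -132 mm. Grip it here from above, fingers on its two sides, firmly (40 N or more) lest the dish droop
- pill_center (a point): centre of the loose hard brown ball-shaped pill, 24 mm diameter, 12 g, lying in the middle of the dish. It rolls once the surface under it slopes more than about 3 degrees
- pestle: white porcelain pestle lying on the table between balance and mortar, 126 mm long, 32 mm thick; leave it alone. Origin under its middle
- vial: small amber vial, 32 mm across and 62 mm high, standing in front of the pestle; leave it alone. Origin at the centre of its underside
- jar: white jar, 66 mm across and 75 mm high, to the right; leave it alone. Origin at the centre of its underside
- bottle: amber bottle, 58 mm across and 125 mm high, to the left; leave it alone. Origin at the centre of its underside
- bowl: orange plastic bowl, 120 mm across and 45 mm high, to the left; leave it alone. Origin at the centre of its underside
- carton: small paper carton, 55 x 95 x 45 mm, to the right; leave it alone. Origin at the centre of its underside
There are look-alikes about, which are no part of the job. What is meant by the dish is not turquoise, and is the larger of those in its own colour. Several things have the shape of the mortar; the one meant has the colours described above.

How it is judged (in metres and radians):
On the way, in this order (a step that is already met when the one before it is completed fails the run):
1. the spatula hangs by its eye on the middle peg, let go (distance between spatula_eye and peg_mid below 0.03 m and angle between spatula's own x axis and vertical below 0.35 rad and contact force between the fingers and spatula below 0.05 N), for 0.3 s.
2. the dish is held clear of the balance (z of dish in the frame of balance above 0.085 m and contact force between the fingers and dish above 1 N), for 0.2 s.
At the end, for the whole second after the job is handed in: spatula hung upright by its eye on the middle peg; dish held by the fingers alone, still, level to 0.07 rad, turned 90 degrees within 0.4 rad, lip end within 30 mm sideways of the middle of the mortar's mouth, 12 to 90 mm above the rim; pill still, within 16 mm of the dish's middle (all of step 1 and contact force between the fingers and dish above 1 N and contact force between dish and mortar below 0.1 N and contact force between dish and balance below 0.1 N and contact force between dish and rack below 0.1 N and horizontal distance between dish_lip and mortar_rim below 0.03 m and z of dish_lip in the frame of mortar_rim between 0.012 and 0.09 m and angle between the x axis of dish and the y axis of balance, either way round below 0.4 rad and angle between dish's own z axis and vertical below 0.07 rad and horizontal distance between pill_center and dish_centre below 0.016 m and distance between pill_center and dish_centre below 0.025 m and linear speed of each of pill, dish below 0.02 m/s); the arm keeps its last pose, push and grip.
It fails at once if the pill rolls up the side of the dish (more than 30 mm from its middle) (distance between pill_center and dish_centre above 0.034 m).
It fails at once if the dish is tipped (more than 0.25 rad) (angle between dish's own z axis and vertical above 0.25 rad).
It fails at once if the mortar is shoved (more than 30 mm) or tipped (distance of mortar from where it was at the start of the episode above 0.03 m or angle between mortar's own z axis and vertical above 0.3 rad).
It fails at once if a bystander is pushed away (more than 40 mm) (distance of any of pestle, vial, jar, bottle, bowl, carton from where it was at the start of the episode above 0.04 m).
It fails at once if a bystander is knocked over (angle between any of vial, jar, bottle, bowl, carton's own z axis and vertical above 0.5 rad).
It also fails if it takes over 66 s, if anything falls off the work surface, if the arm or the gripper's body presses on something with over 40 N, if the wrist force passes 120 N, or if a joint passes its speed limit or range.

## Working session

There is one attempt and no reset: what is moved stays moved. The work goes in short steps, each a Python script; the robot and the scene stay as the last script left them, time stands still between calls to the robot, and variables do not carry over. Pictures are saved under pics/ and viewed, about 8 in all and at most 12, crops included, and the job is handed in when it is done.

```bash
mkdir -p pics; ls
python3 - <<'E'
from plant import bot
import cv2,numpy as np
for n in("top","side"):
    cv2.imwrite(f"pics/{n}0.png",cv2.resize(bot.camera(n)[:,:,::-1],(800,600),interpolation=cv2.INTER_CUBIC))
    c=bot.get_calibration(n);print({k:np.round(v,3).tolist() for k,v in c.items()})
print(bot.get_calibration("wrist"));s=bot.read_state();print(s)
E
```

```text
pics
{'fx': 456.85, 'fy': 456.85, 'cx': 258.871, 'cy': 186.935, 'distortion': [0.026, 0.0, 0.0, 0.0, 0.0], 'view': [[0.013, -1.0, -0.001, -1.61], [0.995, 0.013, 0.103, -498.112], [-0.103, -0.002, 0.995, -1419.26], [0.0, 0.0, 0.0, 1.0]]}
{'fx': 368.531, 'fy': 368.531, 'cx': 259.891, 'cy': 192.315, 'distortion': [0.013, 0.0, 0.0, 0.0, 0.0], 'view': [[-0.817, -0.576, -0.023, 417.976], [0.344, -0.519, 0.783, -305.972], [-0.463, 0.631, 0.622, -941.762], [0.0, 0.0, 0.0, 1.0]]}
{'fx': 288.3395934564898, 'fy': 288.3395934564898, 'cx': 258.1085709071516, 'cy': 190.4014880987703, 'distortion': array([0.01785087, 0.        , 0.        , 0.        , 0.        ]), 'T_tool_cam': array([[ 3.70949475e-04,  9.69949581e-01,  2.43305717e-01,
         6.44557189e+01],
       [ 9.99999747e-01, -2.12057326e-04, -6.79246129e-04,
        -9.30381585e-01],
       [-6.07239738e-04,  2.43305908e-01, -9.69949414e-01,
        -1.58803843e+02],
       [ 0.00000000e+00,  0.00000000e+00,  0.00000000e+00,
         1.00000000e+00]])}
{'t': 0.1, 'joint_pos': array([-8.36905362e-01,  3.59301418e-01,  1.11377547e-02, -2.90037822e-04,
       -1.22411305e+00, -2.88088963e-01]), 'qvel': array([ 0.00087964, -0.00139174,  0.0033765 , -0.00060615,  0.00016184,
        0.0005831 ]), 'tau': array([-2.49809134e-03, -5.84161270e+01,  2.93755549e+01,  7.01563999e+00,
        1.02069491e-02, -6.63121159e-05]), 'tcp_pos': array([ 290.81444694, -608.64438842,  225.72313382]), 'eef_rot': array([-2.21011563e-01,  9.75270897e-01,  7.12322936e-04, -2.43047307e-04]), 'contact_force': array([-0.56557763, -1.31489338,  0.32755577]), 'moment': array([-0.00482283,  0.00285888, -0.04467594]), 'width': 87.6032688408299}
```

View pics/top0.png

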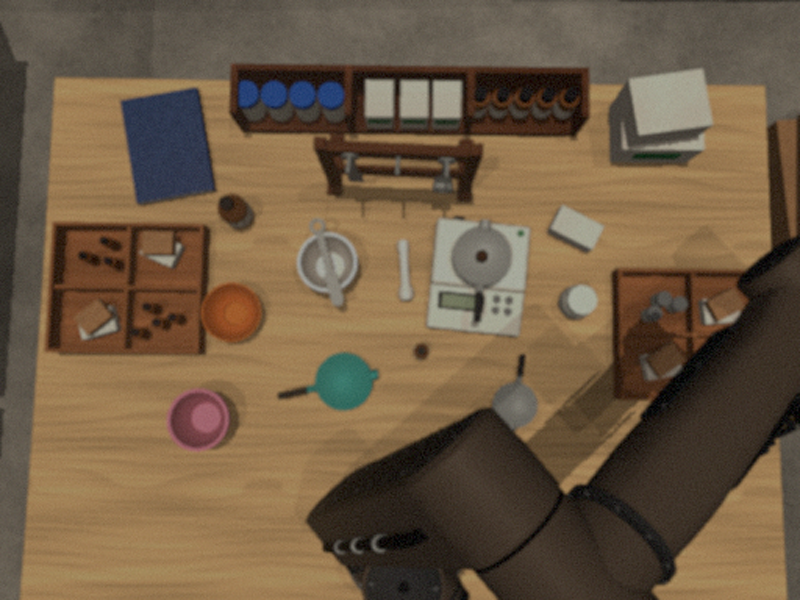

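View pics/side0.png

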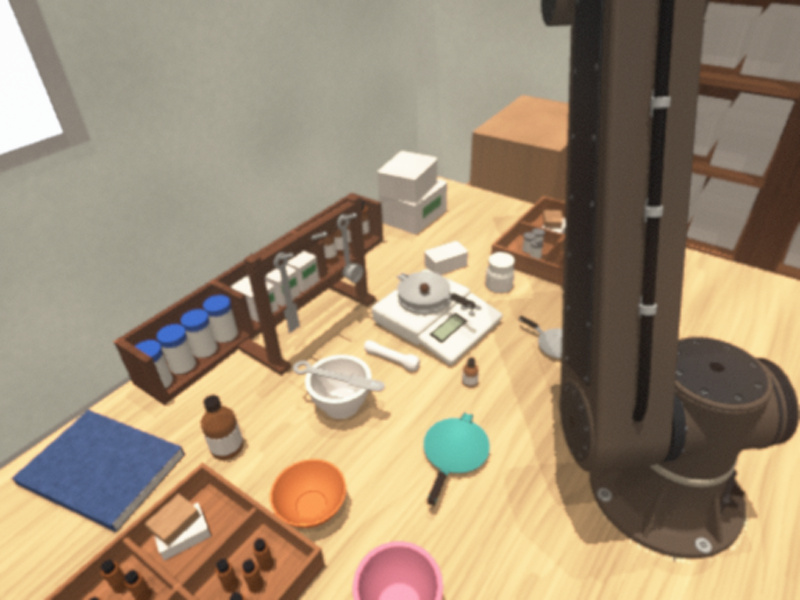

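Two steel dishes are visible: the large one on the balance at top-view (481,256), which I want, and the smaller one at (515,403), a decoy. A turquoise dish is at (343,381). For the mortar, the white one is at (327,262), with pink (199,419) and orange (231,312) look-alikes. The spatula lies across the white mortar, eye at (317,228). The rack's middle peg is near (398,163).

```bash
cat > h.py <<'E'
from plant import bot
import numpy as np,cv2
from scipy.optimize import least_squares
from scipy.spatial.transform import Rotation as R
FL=np.diag([1,-1,-1.])
def cam(name,st=None):
    "returns K,dist,Rwc,twc with OpenCV world->cam"
    c=bot.get_calibration(name);K=np.array([[c['fx'],0,c['cx']],[0,c['fy'],c['cy']],[0,0,1]])
    if name=='wrist':
        T=np.eye(4);T[:3,:3]=R.from_quat(st['eef_rot']).as_matrix();T[:3,3]=st['tcp_pos'];V=np.linalg.inv(T@c['T_tool_cam'])
    else: V=np.array(c['view'])
    return K,np.array(c['distortion'],float),FL@V[:3,:3],FL@V[:3,3]
def ray(C,uv):
    K,d,Rm,t=C;p=cv2.undistortPoints(np.array([[uv]],float),K,d)[0,0]
    v=Rm.T@np.array([*p,1]);return -Rm.T@t,v/np.linalg.norm(v)
def onz(C,uv,z):
    o,v=ray(C,uv);return o+v*(z-o[2])/v[2]
def proj(C,P):
    K,d,Rm,t=C;return cv2.projectPoints(np.atleast_2d(np.array(P,float)),cv2.Rodrigues(Rm)[0],t,K,d)[0][:,0]
def tri(L):
    A=0;b=0
    for C,uv in L:
        o,v=ray(C,uv);M=np.eye(3)-np.outer(v,v);A=A+M;b=b+M@o
    return np.linalg.solve(A,b)
def down(a):
    "tool z down, tool y (jaws) along world angle a"
    y=np.array([np.cos(a),np.sin(a),0]);z=np.array([0,0,-1.]);return R.from_matrix(np.c_[np.cross(y,z),y,z])
def snap(name,fn,crop=None,scale=1.5625):
    "crop=(u0,v0,u1,v1)"
    st=bot.read_state();im=bot.camera(name);np.savez(fn.replace('.png','.npz'),q=st['eef_rot'],p=st['tcp_pos'],im=im)
    if crop: im=im[crop[1]:crop[3],crop[0]:crop[2]]
    cv2.imwrite(fn,cv2.resize(im[:,:,::-1],None,fx=scale,fy=scale,interpolation=cv2.INTER_CUBIC));return st
def load(fn):
    z=np.load(fn);return cam('wrist',dict(eef_rot=z['q'],tcp_pos=z['p']))
E
python3 - <<'E'
from h import *
C=cam('top')
for n,uv,z in [('mortar',(327,262),75),('eye',(317,228),77),('blade',(337,305),77),('dish',(481,256),84),('handle',(478,308),96),('peg',(398,163),255),('vial',(421,352),62)]:
    print(n,onz(C,np.array(uv)*.64,z).round())
for a in(-np.pi/2,np.pi/2):
  for p in([500,20,430],[560,60,400],[450,-20,400]):
    print(a,p,bot.solve_ik(p,down(a).as_quat()))
E
```

```text
mortar [550. 158.  75.]
eye [617. 179.  77.]
blade [466. 136.  77.]
dish [ 565. -144.   84.]
handle [ 462. -137.   96.]
peg [699.  19. 255.]
vial [377. -29.  62.]
-1.5707963267948966 [500, 20, 430] [ 0.43333818 -0.00225133  0.01423459  0.         -1.58728224  1.13745815]
-1.5707963267948966 [560, 60, 400] [ 0.45423842  0.1104591   0.07012762  0.         -1.53046485  1.11655791]
-1.5707963267948966 [450, -20, 400] [ 0.39543273 -0.09256625 -0.1352527   0.         -1.52810987  1.1753636 ]
1.5707963267948966 [500, 20, 430] [ 0.43333818 -0.00225133  0.01423459  0.         -1.58728224 -2.00413451]
1.5707963267948966 [560, 60, 400] [ 0.45423842  0.1104591   0.07012762  0.         -1.53046485 -2.02503474]
1.5707963267948966 [450, -20, 400] [ 0.39543273 -0.09256625 -0.1352527   0.         -1.52810987 -1.96622905]
```

Run:
```python
from h import *
H=R.from_matrix(np.c_[[0,0,1],[0,-1,0],[1,0,0]])  # tool fwd, tool x up
H2=R.from_matrix(np.c_[[0,0,-1],[0,1,0],[1,0,0]])
for Hh in(H,H2):
  for p in([500,19,260],[560,19,260],[600,19,220],[650,19,200],[715,19,194]): print(p,bot.solve_ik(p,Hh.as_quat()))
for a,p in[(-np.pi/2,[462,-137,80]),(0.,[550,-10,110]),(-np.pi/2,[530,155,60])]: print(bot.solve_ik(p,down(a).as_quat()))
q=down(-np.pi/2).as_quat()
bot.move_ptp([480,150,300],q);snap('wrist','pics/w1.png')
bot.line_to([480,-120,300],300);snap('wrist','pics/w2.png')
print(bot.read_state()['t'],bot.read_state()['tcp_pos'])
```

```text
[500, 19, 260] None
[560, 19, 260] None
[600, 19, 220] None
[650, 19, 200] [-0.56287413  0.76652437 -1.01224382 -2.56884197 -1.74631799 -1.45866273]
[715, 19, 194] [-0.47381135  0.71057853 -0.88984153 -2.6676031  -1.59715578 -1.55727645]
[500, 19, 260] None
[560, 19, 260] None
[600, 19, 220] None
[650, 19, 200] [-0.56287413  0.76652437 -1.01224382 -2.56884197 -1.74631799  1.68292992]
[715, 19, 194] [-0.47381135  0.71057853 -0.88984153 -2.6676031  -1.59715578  1.58431621]
[ 0.12108142  0.19620997 -0.59838548  0.         -0.77620088  1.4497149 ]
[ 0.33797148  0.261328   -0.41985116  0.         -0.88961717  2.80362117]
[ 0.63924917  0.3262912  -0.46769286  0.         -0.77681227  0.93154716]
4.0167 [ 480.03478236 -119.21377474  299.99745194]
```

View pics/w1.png

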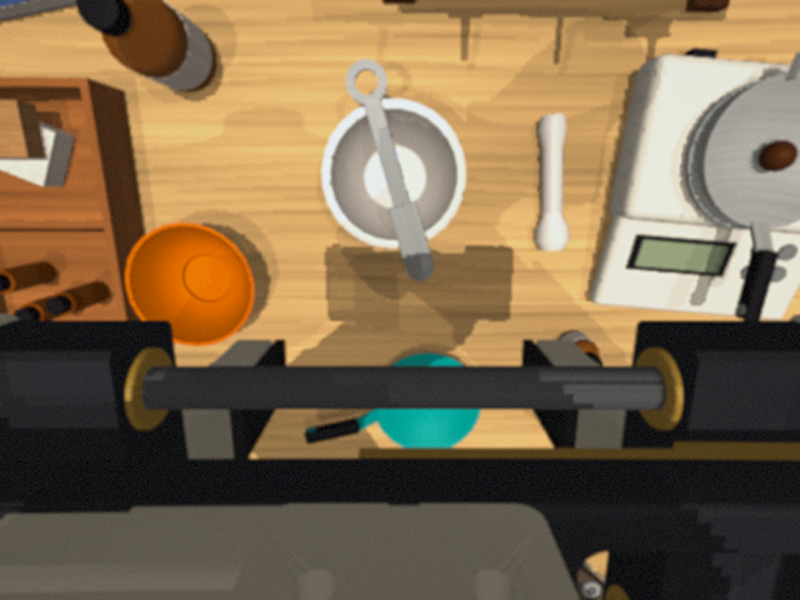

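View pics/w2.png

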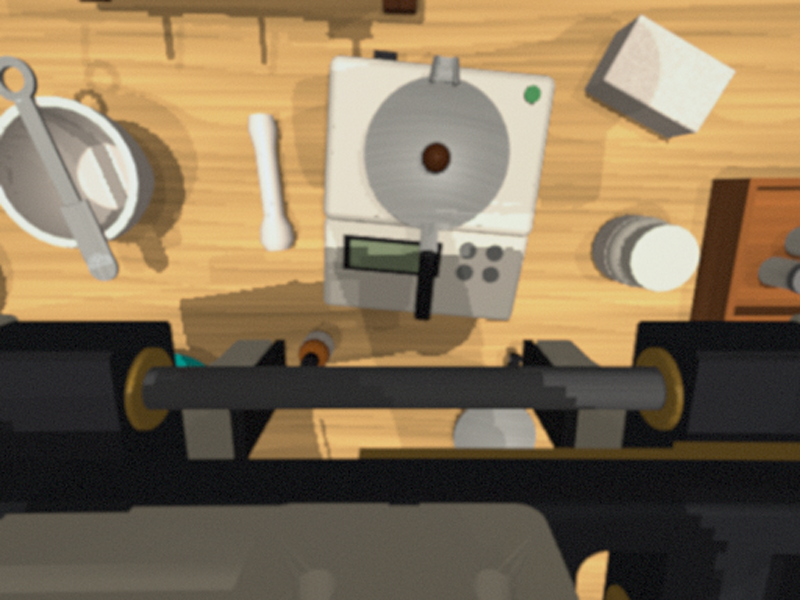

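w1 shows the spatula eye at (367,82), blade end at (421,272) and mortar rim centre at (394,173). w2 shows the spatula eye at (16,78), blade end at (101,270), dish rim centre at (437,153), handle bar from (427,252) to (423,318), and lip end at (446,58). The steel dish holding the pill is the larger one.

Run:
```python
from h import *
A=load('pics/w1.npz');B=load('pics/w2.npz');T=cam('top');f=lambda u,v:np.array([u,v])*.64
for n,z,L in [('eye',77,[(A,f(367,82)),(B,f(16,78)),(T,f(317,228))]),('blade',77,[(A,f(421,272)),(B,f(101,270))]),('mortar',75,[(A,f(394,173)),(T,f(327,261))]),
  ('dish rim',84,[(B,f(437,153)),(T,f(481,256))]),('pill',81,[(B,f(436,157)),(T,f(482,256))]),('hand0',103,[(B,f(427,252))]),('hand1',103,[(B,f(423,318))]),('lip',84,[(B,f(446,58))])]:
    print(n,[onz(C,uv,z).round(1)[:2].tolist() for C,uv in L],tri(L).round(1) if len(L)>1 else '')
for th in(30,40,50,60):
  t=np.radians(th);Q=R.from_matrix(np.c_[[np.sin(t),0,np.cos(t)],[0,-1,0],[np.cos(t),0,-np.sin(t)]])
  for p in([600,19,210],[640,19,200],[690,19,190]): print(th,p,np.round(bot.solve_ik(p,Q.as_quat()),2) if bot.solve_ik(p,Q.as_quat()) is not None else None)
bot.line_to([600,20,400],300);snap('wrist','pics/w3.png',(130,0,390,160),3)
print(bot.read_state()['t'])
```

```text
eye [[622.9, 177.1], [623.6, 177.2], [617.4, 178.7]] [621.6 178.   75.8]
blade [[472.9, 133.8], [474.2, 138.3]] [474.8 134.   83.3]
mortar [[555.1, 156.6], [552.3, 157.7]] [554.5 157.8  65.2]
dish rim [[569.9, -146.7], [564.8, -143.5]] [ 573.8 -150.3   24.9]
pill [[567.0, -146.1], [565.3, -145.8]] [ 567.8 -147.4   65.1]
hand0 [[493.8, -138.8]] 
hand1 [[439.2, -136.2]] 
lip [[637.8, -152.1]] 
30 [600, 19, 210] [-0.11 -0.05 -0.6  -1.82 -0.1  -2.83]
30 [640, 19, 200] [-0.21  0.04 -0.58 -2.03 -0.2  -2.57]
30 [690, 19, 190] [-0.24  0.14 -0.53 -2.15 -0.25 -2.42]
40 [600, 19, 210] None
40 [640, 19, 200] None
40 [690, 19, 190] None
50 [600, 19, 210] None
50 [640, 19, 200] None
50 [690, 19, 190] None
60 [600, 19, 210] [ 0.41 -0.03 -0.87  0.7  -0.31  0.53]
60 [640, 19, 200] [ 0.37  0.05 -0.82  0.72 -0.27  0.54]
60 [690, 19, 190] [ 0.33  0.15 -0.73  0.71 -0.25  0.59]
4.9167
```

View pics/w3.png

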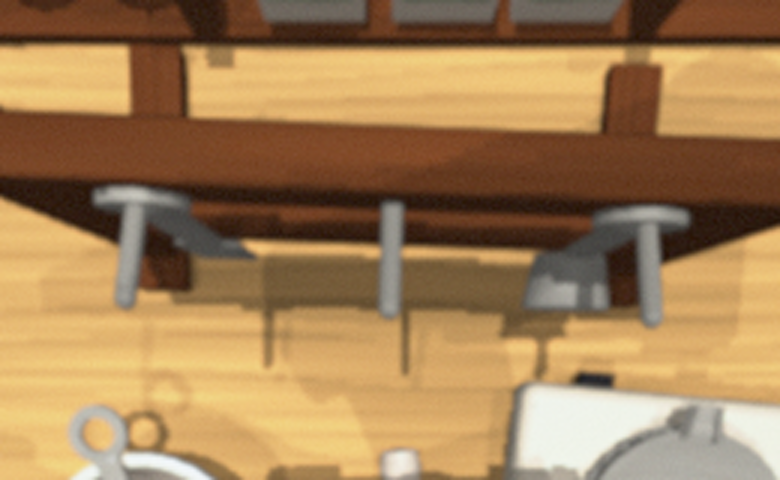

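The middle peg in the w3 crop has its root at (392,205) and tip at (390,314). The outer tips are at (126,304) and (652,324). Now I'll compute the rack pose, check IK at several tilts, and grasp the spatula.

```bash
cat >> h.py <<'E'
def hangR(th,yaw):
    t=np.radians(th);return R.from_euler('z',yaw)*R.from_matrix(np.c_[[np.sin(t),0,np.cos(t)],[0,-1,0],[np.cos(t),0,-np.sin(t)]])
E
python3 - <<'E'
from h import *
C=load('pics/w3.npz');f=lambda u,v:np.array([130+u/3,v/3])
tips=[onz(C,f(*p),266) for p in[(126,304),(390,314),(652,324)]];print(np.round(tips,1))
root=onz(C,f(392,205),248);print('root',root.round(1))
d=tips[0]-tips[2];yaw=np.arctan2(-d[0],d[1]);print('yaw',yaw,np.linalg.norm(d))
m=np.mean(tips,0);r=m+37*np.array([np.cos(yaw),np.sin(yaw),0]);print('peg_root',r.round(1))
T=cam('top');print(proj(T,[r[0],r[1],245])/.64,proj(T,[*m[:2],266])/.64)
for th in(0,10,15,20,25):
    Q=hangR(th,yaw);pm=np.array([r[0],r[1],245])+20*(R.from_euler('z',yaw).apply([-np.cos(np.pi/6),0,.5]))
    ex=Q.as_matrix();pd=R.from_euler('z',yaw).apply([-np.cos(np.pi/6),0,.5])
    for s in(60,40,0,-8):
        tcp=pm+pd*s-61*ex[:,0]+19*ex[:,2];j=bot.solve_ik(tcp,Q.as_quat());print(th,s,tcp.round(),None if j is None else np.round(j,2))
# grasp spatula
e=np.array([623.,177.3]);b=np.array([473.5,135.5]);x=(e-b)/np.linalg.norm(e-b);a=np.arctan2(x[1],x[0]);g=e-61*x;print('grip',g,a)
q=down(a-np.pi/2).as_quat();bot.move_gripper(45,40)
bot.move_ptp([*g,150],q);print(bot.read_state()['joint_pos'].round(2))
snap('wrist','pics/w4.png',None,1.3);print(bot.read_state()['t'])
E
```

```text
[[680.5 103.4 266. ]
 [677.7  18.4 266. ]
 [674.6 -66.4 266. ]]
root [713.1  17.7 248. ]
yaw -0.034832634846766256 169.96504569990353
peg_root [714.6  17.2 266. ]
[[399.04171255 155.92231322]] [[397.8902342  173.40395526]]
0 60 [664.  19. 224.] [-0.52  0.65 -1.01 -2.66 -1.65 -1.53]
0 40 [682.  18. 214.] [-0.49  0.67 -0.98 -2.68 -1.64 -1.53]
0 0 [716.  17. 194.] [-0.45  0.72 -0.91 -2.72 -1.62 -1.55]
0 -8 [723.  17. 190.] [-0.45  0.73 -0.9  -2.73 -1.62 -1.55]
10 60 [653.  19. 222.] [-0.52  0.37 -0.98 -2.63 -1.2  -1.68]
10 40 [671.  19. 212.] [-0.49  0.41 -0.95 -2.66 -1.22 -1.67]
10 0 [705.  17. 192.] [-0.45  0.5  -0.9  -2.7  -1.24 -1.65]
10 -8 [712.  17. 188.] [-0.45  0.51 -0.89 -2.71 -1.24 -1.64]
15 60 [648.  19. 221.] [-0.49  0.23 -0.92 -2.58 -0.94 -1.79]
15 40 [665.  19. 211.] [-0.48  0.29 -0.91 -2.62 -0.98 -1.76]
15 0 [700.  18. 191.] [-0.44  0.39 -0.87 -2.67 -1.02 -1.72]
15 -8 [707.  17. 187.] [-0.44  0.4  -0.86 -2.68 -1.03 -1.71]
20 60 [642.  20. 221.] [-0.45  0.12 -0.84 -2.5  -0.69 -1.94]
20 40 [660.  19. 211.] [-0.44  0.18 -0.83 -2.55 -0.73 -1.89]
20 0 [694.  18. 191.] [-0.42  0.28 -0.81 -2.62 -0.79 -1.82]
20 -8 [701.  18. 187.] [-0.42  0.3  -0.8  -2.63 -0.8  -1.81]
25 60 [637.  20. 222.] [-0.36  0.04 -0.72 -2.34 -0.42 -2.18]
25 40 [654.  19. 212.] [-0.37  0.09 -0.73 -2.41 -0.47 -2.1 ]
25 0 [689.  18. 192.] [-0.38  0.2  -0.72 -2.52 -0.55 -1.97]
25 -8 [696.  18. 188.] [-0.38  0.22 -0.72 -2.54 -0.56 -1.95]
grip [564.25307715 160.87443896] 0.2726365039028855
[ 0.61  0.28 -0.29  0.   -1.    1.23]
6.9667
```

View pics/w4.png

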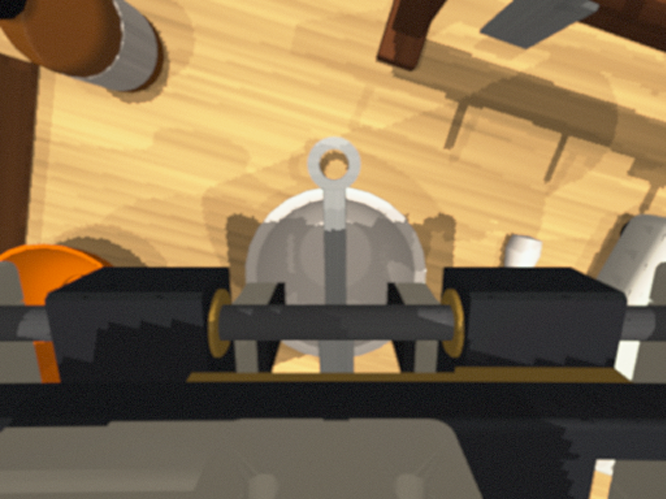

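Run:
```python
from h import *
C=load('pics/w4.npz');e=onz(C,np.array([334,163])/1.3,77);print('eye',e)
a=0.2726;g=e[:2]-61*np.array([np.cos(a),np.sin(a)]);print(g)
bot.line_to([*g,90],150);bot.line_to([*g,58],60);print(bot.read_state()['contact_force'])
bot.move_gripper(5,40);s=bot.read_state();print(s['width'],s['contact_force'])
bot.line_to([*g,150],80);bot.line_to([520,140,400],300);s=bot.read_state();print(s['width'],s['contact_force'],s['joint_pos'].round(2),s['t'])
yaw=-0.0348
for th in(10,15,20):
  for p in([600,19,330],[640,19,300],[650,19,260]):
    j=bot.solve_ik(p,hangR(th,yaw).as_quat());print(th,p,None if j is None else np.round(j,2))
```

```text
eye [623.2811985  177.48577624  77.        ]
[564.53367609 161.0623597 ]
[-0.13783282 -0.36546823  0.9167965 ]
12.688619470663095 [0.06500559 0.04847213 0.64298747]
12.627084169438428 [-0.04524494 -0.56168755 -1.70912369] [ 0.63  0.07  0.02 -0.   -1.52  1.22] 11.1333
10 [600, 19, 330] [-0.49 -0.14 -0.83 -2.35 -0.65 -2.17]
10 [640, 19, 300] [-0.49  0.04 -0.86 -2.51 -0.82 -1.95]
10 [650, 19, 260] [-0.51  0.2  -0.93 -2.58 -1.01 -1.8 ]
15 [600, 19, 330] [-0.35 -0.2  -0.71 -2.19 -0.38 -2.4 ]
15 [640, 19, 300] [-0.42 -0.04 -0.76 -2.39 -0.56 -2.13]
15 [650, 19, 260] [-0.46  0.09 -0.84 -2.52 -0.75 -1.94]
20 [600, 19, 330] None
20 [640, 19, 300] [-0.28 -0.1  -0.62 -2.18 -0.28 -2.43]
20 [650, 19, 260] [-0.39  0.02 -0.73 -2.39 -0.5  -2.13]
```

```bash
cat >> h.py <<'E'
yaw=-0.0348;PR=np.array([714.6,17.2,245.])
PD=R.from_euler('z',yaw).apply([-np.cos(np.pi/6),0,.5]);PM=PR+20*PD
def hangtcp(s,th=15,corr=np.zeros(3)):
    M=hangR(th,yaw).as_matrix();return PM+PD*s-61*M[:,0]+19*M[:,2]+corr
E
python3 - <<'E'
from h import *
Q=hangR(15,yaw).as_quat()
bot.move_ptp([620,19,310],Q);print(bot.read_state()['t'])
bot.line_to(hangtcp(50),120);s=bot.read_state();print(s['t'],s['width'],s['contact_force'],s['tcp_pos'],hangtcp(50))
snap('wrist','pics/w5.png',None,1.5)
snap('side','pics/s5.png',(150,110,300,250),4)
E
```

```text
14.025
15.0167 12.830429314029251 [-0.14844559  0.31569451 -0.94512274] [656.64956054  19.26414416 216.66523268] [656.5780019   19.21998103 216.16096274]
```

View pics/w5.png

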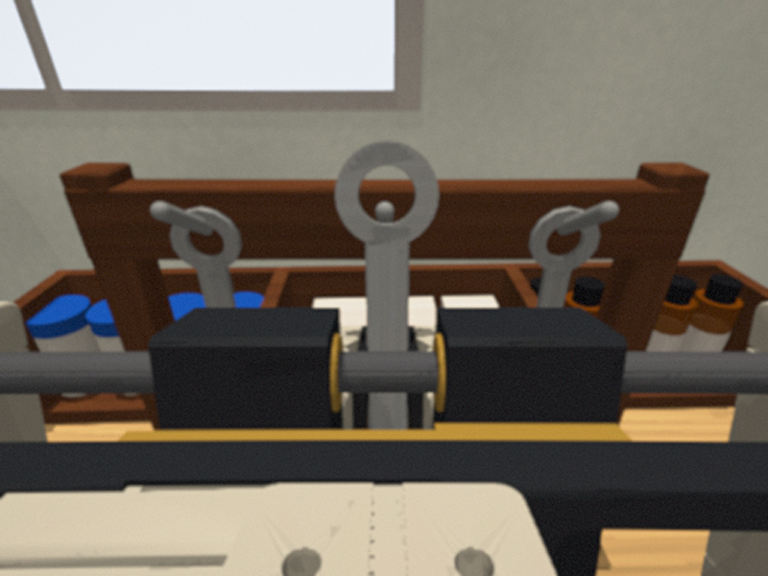

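View pics/s5.png

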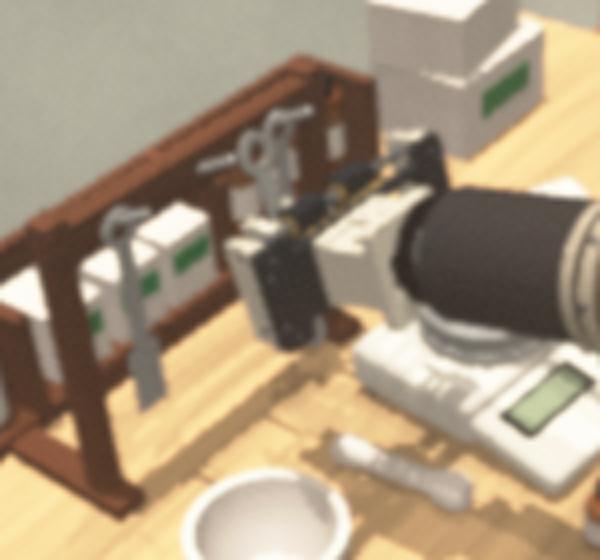

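The wrist view shows the ring hole centre at (387,193) and the peg tip ball at (385,211), so they're laterally aligned. I'll compare both with the predictions.

Run:
```python
from h import *
z=np.load('pics/w5.npz');C=load('pics/w5.npz');M=R.from_quat(z['q']).as_matrix()
E=z['p']-19*M[:,2]+61*M[:,0]
print('eye pred',proj(C,E)*1.5,'tip pred',proj(C,PR+41*PD)*1.5)
S=cam('side')
k=lambda P:(proj(S,P)-[150,110])*4
print('side eye',k(E),'tip',k(PR+43*PD),'root',k(PR))
for n,uv,P in(('eye',(387,193),E),('tip',(385,211),PR+41*PD)):
    o,v=ray(C,np.array(uv)/1.5);print(n,'miss',((o+v*((P-o)@v))-P).round(1))
```

```text
eye pred [[385.62768449 193.1711121 ]] tip pred [[386.12911208 212.03757795]]
side eye [[252.92155117 149.90984251]] tip [[231.43721704 156.61912006]] root [[198.53532793 165.93865971]]
eye miss [ 0.  -0.4  0. ]
tip miss [0.1 0.4 0.4]
```

Run:
```python
from h import *
c=np.array([0,.8,0])
for s in(30,20,10,-3):
    bot.line_to(hangtcp(s,corr=c),50);print(s,bot.read_state()['contact_force'].round(2))
# lower until the ring rests on the peg (about 5 mm)
bot.line_to(hangtcp(-3,corr=c+[0,0,-4]),30);print(bot.read_state()['contact_force'].round(2))
bot.move_gripper(30);bot.pause(.3)
M=hangR(15,yaw).as_matrix();p=hangtcp(-3,corr=c+[0,0,-4])
bot.line_to(p-70*M[:,2],80);print(bot.read_state()['t'],bot.read_state()['contact_force'].round(2))
snap('wrist','pics/w6.png',(60,60,460,300),2)
```

```text
30 [ 1.24  0.2  -0.58]
20 [-1.11  1.18 -1.26]
10 [-0.92 -0.18 -0.66]
-3 [ 0.3   0.22 -0.68]
[-0.06  0.42 -0.44]
18.9417 [-0.33 -0.01  0.94]
```

View pics/w6.png

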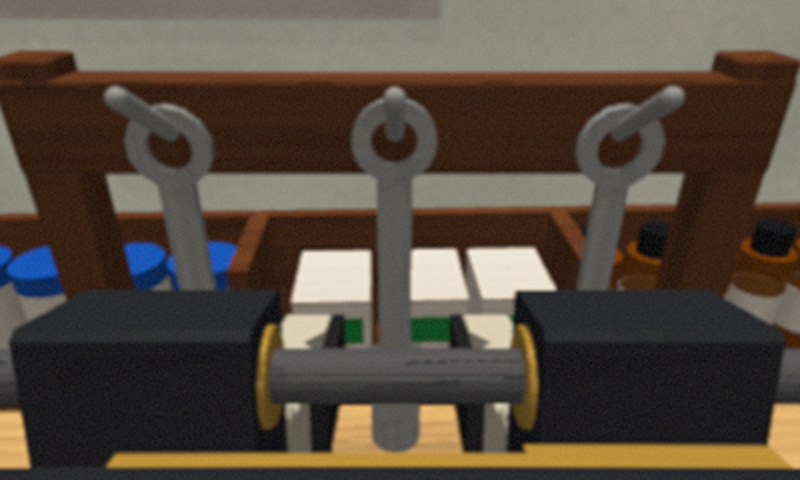

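The spatula hangs by its eye on the middle peg: ring at (394,137), shaft straight down. Next is the dish.

Run:
```python
from h import *
s=bot.read_state();bot.line_to([s['tcp_pos'][0]-15,19,310],200)
q=down(-np.pi/2-0.07).as_quat()
bot.move_ptp([430,-130,330],q);bot.move_gripper(60,60)
bot.line_to([415,-134,190],250);print(bot.read_state()['t'],bot.read_state()['tcp_pos'])
snap('wrist','pics/w7.png',(50,0,450,250),2)
```

```text
Traceback (most recent call last):
plant.Unreachable: the arm cannot follow that straight line within its joint ranges
```

Run:
```python
from h import *
s=bot.read_state();print(s['joint_pos'].round(2),s['tcp_pos'],s['t'])
# j4=0 branch start: known joints above balance grip
bot.move_joints([0.12,-0.05,-0.1,0,-1.55,1.45])
q=down(-np.pi/2-0.07).as_quat();s=bot.read_state();print(s['tcp_pos'],s['eef_rot'])
bot.move_ptp([415,-134,190],q);s=bot.read_state();print(s['t'],s['tcp_pos'],s['joint_pos'].round(2),s['width'])
snap('wrist','pics/w7.png',(50,0,450,250),2)
```

```text
[ 2.41 -1.43 -0.28 -0.   -2.72 -0.91] [ 430.01531393 -129.97983803  329.96978416] 23.4917
[ 441.73614391 -139.45341635  399.33637822] [ 9.99903514e-01 -2.88030404e-05 -1.37885474e-02  1.68481757e-03]
26.8833 [ 416.43656417 -133.79204467  191.66410304] [ 0.14 -0.02 -0.54  0.   -1.05  1.36] 59.935396462281275
```

View pics/w7.png

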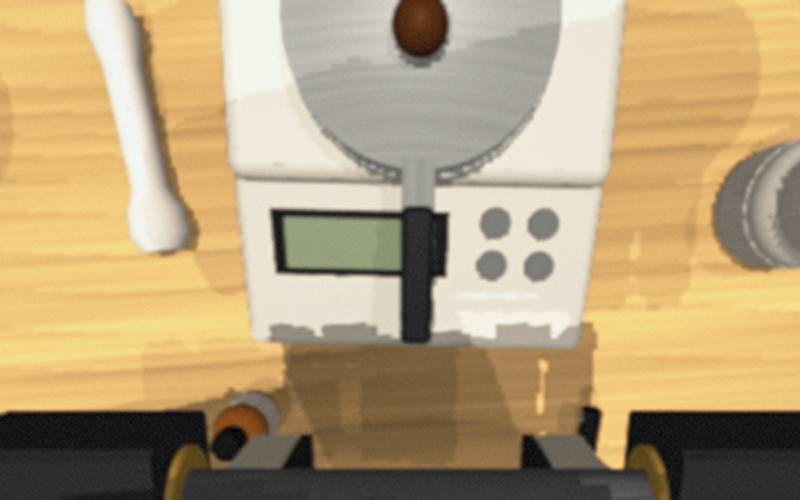

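The black bar runs from (418,209) to (416,338), the pill is at (420,24), and the bar is nearly aligned with the tool. The vial at (240,430) is well left. Gripping now.

Run:
```python
from h import *
C=load('pics/w7.npz');f=lambda u,v:np.array([50+u/2,v/2])
h0=onz(C,f(418,209),103);h1=onz(C,f(416,338),103);pl=onz(C,f(420,24),81)
print(h0.round(1),h1.round(1),pl.round(1))
hm=(h0+h1)/2;d=(pl-hm)[:2];a=np.arctan2(d[1],d[0]);print('heading',a,np.linalg.norm(d),np.arctan2(*(h0-h1)[[1,0]]))
d/=np.linalg.norm(d);g=np.mean([hm[:2]+3*d,pl[:2]-100*d],0);print('grip',g)
a=(a+np.arctan2(*(h0-h1)[[1,0]]))/2
q=down(a-np.pi/2).as_quat();bot.move_gripper(45,60)
bot.move_ptp([*g,130],q);bot.line_to([*g,77.5],80)
print(bot.read_state()['contact_force'].round(2))
bot.move_gripper(5,60);s=bot.read_state();print(s['width'],s['contact_force'].round(2),s['t'])
snap('wrist','pics/w8a.png')
bot.line_to([*g,105],25);s=bot.read_state();print(s['width'],s['contact_force'].round(2),s['moment'].round(3),s['t'],a)
snap('wrist','pics/w8.png',(50,0,450,250),2)
```

```text
[ 493.1 -140.2  103. ] [ 439.6 -135.7  103. ] [ 567.3 -146.1   81. ]
heading -0.08061184145988497 101.19701866452485 -0.08375329133655153
grip [ 468.47408404 -138.12427599]
[ 0.27 -0.91 -0.3 ]
13.786840727517443 [-0.25 -0.56 -0.08] 29.3167
13.523155559354528 [ 0.08 -0.51 -2.13] [-0.091  0.305 -0.027] 30.6167 -0.08218256639821825
```

View pics/w8.png

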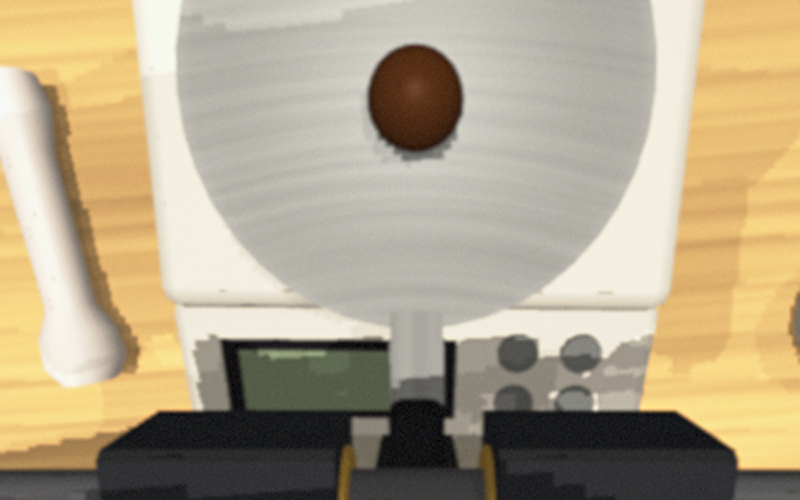

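```bash
cat >> h.py <<'E'
def pill(im):
    im=im.astype(int);m=((im[...,0]-im[...,2]>30)&(im.sum(2)<230)).astype(np.uint8);m[:, :200]=0;m[:,330:]=0;m[190:]=0
    n,l,st,c=cv2.connectedComponentsWithStats(m);i=1+np.argmax(st[1:,4]);return c[i].round(1),st[i,4]
def dtilt(a,b):
    "ECC shift of handle stem/dish region between two pictures: gives optical flow median on dish area"
    g=[cv2.cvtColor(x,cv2.COLOR_RGB2GRAY) for x in(a,b)]
    p=np.float32([[255,y] for y in range(154,200,4)]);return None
E
python3 - <<'E'
from h import *
for n in('w8a','w8'):
    im=np.load(f'pics/{n}.npz')['im'];print(n,pill(im))
    g=cv2.cvtColor(im,cv2.COLOR_RGB2GRAY).astype(float)
    # near rim / far-rim rows and left/right rim columns by gradient
    r=np.hypot(cv2.Sobel(g,-1,1,0),cv2.Sobel(g,-1,0,1))
    print('cols',np.argmax(r[35,100:180])+100,np.argmax(r[35,340:400])+340,'rows',[int(np.argmax(r[145:172,c])+145) for c in(235,240,278,283)])
    print('bar edge row',np.argmax(np.abs(np.diff(g[185:206,258])))+185)
E
```

```text
w8a (array([256.9,  47.5]), np.int32(1837))
cols 137 378 rows [171, 171, 162, 171]
bar edge row 189
w8 (array([257.1,  48.1]), np.int32(1808))
cols 138 378 rows [170, 170, 171, 169]
bar edge row 188
```

Run:
```python
from h import *
s=bot.read_state();p=s['tcp_pos'];bot.line_to([p[0],p[1],130],20)
af=np.pi/2-0.05;d=np.array([np.cos(af),np.sin(af)]);g=np.array([554,157])-168*d;print(g)
q=down(af-np.pi/2).as_quat()
bot.line_to([*g,130],28,ori=q);s=bot.read_state();print(s['t'],s['tcp_pos'],s['joint_pos'].round(2))
st=snap('wrist','pics/w9b.png');print(pill(bot.camera('wrist')))
bot.line_to([*g,110],15);bot.pause(.5);s=bot.read_state();print(s['t'],s['tcp_pos'],s['width'],s['contact_force'].round(2))
snap('wrist','pics/w9.png',(50,0,450,250),2);print(pill(np.load('pics/w9.npz')['im']))
im=bot.camera('side')[130:290,120:320];np.save('pics/s9.npy',im)
cv2.imwrite('pics/s9.png',cv2.resize(im[:,:,::-1],None,fx=3.5,fy=3.5,interpolation=cv2.INTER_CUBIC))
```

```text
[545.60349956 -10.79004375]
37.5333 [545.58259628 -10.80078309 129.98914584] [ 0.34  0.23 -0.41 -0.   -0.93  2.75]
(array([257.1,  48.1]), np.int32(1831))
39.6167 [545.60914349 -10.79114068 110.02354803] 13.162438654352837 [-0.94 -1.22 -1.5 ]
(array([257.1,  48.1]), np.int32(1826))
```

View pics/w9.png

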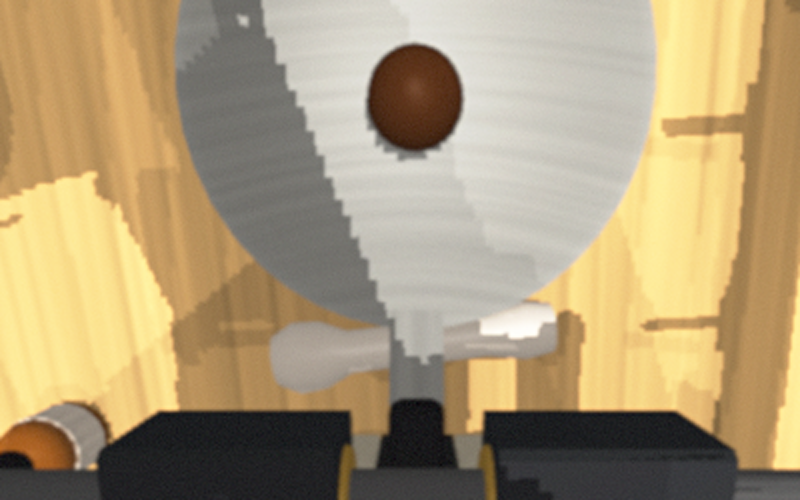

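Run:
```python
from h import *
bot.pause(.5);s=bot.read_state();print(s['t'],np.abs(s['qvel']).max(),s['width'],pill(bot.camera('wrist')))
bot.close_job()
```

```text
40.2167 0.002393574226494135 13.286553960337123 (array([257.1,  48.1]), np.int32(1829))
the job is handed in; nothing more can be done
```

The spatula is hung on the middle peg, the dish is held level with its lip over the mortar, and the job was handed in at about 40 s.

- **Spatula:** I picked it off the white mortar and hung it by its eye on the rack's middle peg. The wrist picture after release shows it hanging straight, with the fingers clear. I did not look at it again after that.
- **Dish:** I gripped it by the black handle at 60 N, lifted it off the balance and turned it a quarter turn. By calculation the lip is over the mortar's middle, about 42 mm above the rim. The mortar's position comes from two camera views that agree to about 3 mm.
- **Last checks:** The pill's position in the picture had not changed since the lift. Droop is about 0.01 rad, estimated from a 0.6-pixel shift of the pill. The finger opening was steady at about 13 mm and the arm was still.
- **Not confirmed:** I had reached the picture limit, so I could not view the last side picture. The final lip-over-mortar position rests on calculation alone.
- **Hitch:** After hanging the spatula, one move ended in an awkward arm posture and the next line was refused. I recovered with a joint move, with nothing in the gripper.

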